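# Fold up the locking square and put it away

## Robot

A 6-joint arm with a two-finger parallel gripper is mounted at the origin on a cart in front of the work surface, level with it; the furniture and walls round the work are solid. World frame = base frame: x ahead of the robot, y to its left, z up, the work surface at z = 0. Lengths are in m, angles in rad, forces in N, time in s.
With the tool pointing down it reaches from about 0.325 to 0.9 m from the base axis. Payload 6.1 kg.
Tool frame: the origin (TCP) lies at the very end of the fingers, on their centre line; the grasp point (between the pads) lies 19 mm behind it; z points along the fingers, x is the direction in which the jaws open and shut, and the axes are right-handed (so a half turn about z gives the same grasp; the last joint's range is limited). The gripper opens to 85 mm and grips with 20 to 120 N. Pads are 22 mm wide; open, the fingers measure 114 mm over their backs; the gripper's body (76 mm by 85 mm) begins 54 mm behind the grasp point. The pads swing forward as they close: fully open they stand 13 mm farther back than shut.
Start: joints at [-0.126, 0.22, 1.526, -0, 1.395, -0.126], TCP at [0.625, -0, 0.231] pointing down, gripper open.
Joint ranges: [-2.98, 2.98], [-0.91, 2.08], [0.09, 2.57], [-1.24, 4.39], [0.2, 2.65], [-2.68, 2.68]. Speed limits (rad/s): [2.57, 2.57, 3.01, 3.14, 3.14, 3.14].

## Interface

Orientations are given as a unit quaternion [x, y, z, w].
In Python, from rig import r, optics gives the robot as it stands.
- The arm moves only by the shell command python3 -m inch 'ROWS'. ROWS is JSON, a list that holds one entry, the list of rows, each a list of 7 numbers: the shift along the tool's x, y, z each as a share of 0.25 m, from -1 to 1, then the turn, a rotation vector about the tool's x, y, z each as a share of 60 degrees, from -1 to 1, then the gripper's target within -1 to 1 (shut at 1, half-way at 0, fully open at -1). In form: [[[dx, dy, dz, ax, ay, az, hand], ...]]. A call has 1 to 20 rows; each row is the pose to reach, as a shift and turn from the pose commanded when the call began, along the tool's axes at that moment; what a row does not reach only later rows make up. A row lasts 1/8 s, in which the tool goes at most 62.5 mm and 10.7 degrees, less where a joint would pass 70% of its speed; a pose out of reach is approached as far as the arm can. A call with a number of a shift or a turn outside -1 to 1 is refused whole. A call with a gripper value outside its range is refused whole. The fingers move at their own pace and stop on an object; the grip force is fixed at half the most. Time passes only in rows, so rows that repeat a pose let the fingers close. It gives the time, the measured TCP pose, the force and the opening at its end, in the units of the state.
- r.observe(): the state, without advancing time (a new reading comes with each control period).
- optics.get_image(name): name is "scene" or "side" or "wrist"; returns the picture (480x640x3 uint8, red, green, blue); there is no depth.
- optics.camera_info(name): a dict with "mtx" (3x3 intrinsics, pixels), "R" (3x3) and "t" (3): a world point X has camera coordinates R X + t; the wrist camera has in their place "hand_eye" (4x4, takes a point from camera to tool coordinates, whose origin is the TCP and whose axes are the tool frame's). Camera axes: x right, y down, z forward; pixel columns grow to the right and rows downward; lengths in m; the calibration is good to about 2 mm. The wrist camera is an equidistant fisheye: a pixel r from the principal point sees the ray r / f radians off the axis. A picture is of the moment at which its call begins: read the wrist's pose just before it. camera_info takes no time and is no camera call.
- r.job_done(): hands the job in, once; it reports no verdict.
The state is a dict: "time_s": time; "joint_pos": joint angles; "dq": joint speeds; "joint_efforts": joint torques, N m; "tcp_pos": TCP position; "tool_rot": TCP orientation; "force": force on the tool from outside, world axes, zero at the start; "torque": the same for the moment, N m; "opening": finger opening in m.
Only numpy, scipy, OpenCV 4.12 (cv2) and the standard library are available. Lean on these libraries where they do the work, as an engineer would, in place of code of your own. Each camera call takes 0.05 s, during which the arm holds its last target. There are 200 camera calls.

## Task

The folding square has just checked the rip fence and still lies open beside it: put it down about a hand's width clear of the fence with the brace still hooked, and let go. Then unhook the blue brace and fold it all the way back onto the graduated base leg, and only then close the other leg fully against the base leg. Finally lay the folded square, without dropping it, flat in the wide bay of the wooden tool tray on the other side of the fence, and leave everything else where it is.

Things in the scene. Friction and masses are not known exactly. Their poses are not given: they have to be found in the camera images.
- corner_pin (a point): brass hinge pin at the inner corner of the folding square, 6 mm above its underside. Two aluminium bars with black graduations, 24 mm wide, 12 mm thick, meet here. Axes are those of the base leg, which runs along x from -24 to +215 mm and covers y = 0 to 24 mm; the open folding leg covers x = -24 to 0 and runs along -y to -215 mm. About 0.5 kg; it slides if pushed
- base_end (a point): centre of the free end of the base leg, 6 mm above its underside (x = 215, y = 12 mm from the corner pin). The brace pivots on the base leg at x = 76, y = 12 mm from the corner pin
- folded_middle (a point): on the base leg's inner edge, 95 mm along x from the corner pin, 6 mm above the underside: once folded, the centre of the closed bundle, 239 mm long (its x), 48 mm wide over both bars, 12 mm thick with the brace on top (19 mm, knob to 35 mm). Axes as the base leg
- leg_end (a point): centre of the free end of the folding leg, 6 mm above its underside, 215 mm from the corner pin; x points from the pin to this end. On its upper face, 76 mm from the pin, stands the 7 mm steel stud that the brace hooks on (top at 21 mm)
- leg (a joint): angle of the folding leg, rad: 0 open at a right angle (its stop), growing counter-clockwise from above, 1.571 fully closed, side by side with the base leg. Light friction (0.03 N m), stays where left. With the brace hooked it cannot turn; with the brace part-way home the stud can run against it
- brace_grip (a point): a point on the blue brace 62 mm from its pivot, half-way up the bar; the square balances about here and can be lifted by the brace like a handle. Bar 16 mm wide, 6 mm thick, lying 13 to 19 mm above the table, nothing below it here while hooked. x points from the brace's pivot to its hook
- brace_knob (a point): centre of the black round thumb knob on the brace, 13 mm in diameter, 16 mm high (19 to 35 mm above the table), 98 mm from the brace's pivot. The hook, slotted from the side, lies 124 mm from the pivot; swinging the knob away from the folding leg, out of the corner, unhooks it
- brace (a joint): angle of the brace, rad: 0 hooked on the stud (45 degrees across the corner), growing counter-clockwise from above; off the stud after about 0.12; 2.356 home, lying on top of the base leg, hook at the leg's free end. Light friction (0.03 N m), stays where left
- fence_face (a point): point on the left face of the white rip fence, an upright wall along x, 75 mm high and 75 mm thick, that stands on the table between the square (left, +y) and the tray (right, -y); the face is at this y
- bay (a point): centre of the floor of the tray's wide bay, lined with grey felt: 272 mm long in this point's x, 114 mm wide in y, floor 6 mm above the table. The tray is fixed; its walls reach 20 mm above the table and are 7 mm thick. The narrow bay on its -y side holds a pencil
- pencil: red pencil in the tray's narrow bay, origin under its middle; leave it
- tape_measure: yellow tape measure on the left, 89 mm long, 71 mm high, origin under its middle; leave it
- sanding_block: cork-brown sanding block on the left, 105 mm long, 31 mm high, origin under its middle; leave it
- collet_wrench: flat collet wrench on the right, 178 mm long, 5 mm thick, origin under its middle; leave it
- marker: black marker pen with a white band lying on the left towards the back, 146 mm long, 18 mm thick, origin under its middle; leave it

How it is judged:
By the outcome, as a careful person would: the job done as asked, in the order asked, and still so for the second after the job is handed in, with the robot touching nothing.
It also fails if it takes over 70 s, if anything falls off the work surface, if the arm or the gripper's body presses on something with over 40 N, if the wrist force passes 120 N, or if a joint passes its speed limit or range.

## Working session

There is one attempt and no reset: what is moved stays moved. The work goes in short steps, Python scripts to look and compute and a shell command to move; the robot and the scene stay as the last step left them, time stands still between calls to the robot, and variables do not carry over. Pictures are saved under pics/ and viewed, about 8 in all and at most 12, crops included, and the job is handed in when it is done.

```bash
ls; mkdir -p pics; python3 - <<'E'
from rig import r, optics
import cv2
s=r.observe()
for k in ("time_s","tcp_pos","tool_rot","force","opening"):print(k,s[k])
for n in("scene","side","wrist"):
    im=optics.get_image(n); cv2.imwrite(f"pics/{n}0.png",im[...,::-1]); 
    c=optics.camera_info(n); print(n,c)
E
```

```text
pics
time_s 0.0
tcp_pos [6.24396505e-01 5.63457729e-05 2.30197115e-01]
tool_rot [ 9.99999526e-01 -2.53433168e-05 -9.65842891e-04 -1.18815106e-04]
force [0.83827585 0.11462828 0.45168467]
opening 0.08555642405217898
scene {'mtx': array([[531.6130281 ,   0.        , 326.4364221 ],
       [  0.        , 531.6130281 , 233.99105028],
       [  0.        ,   0.        ,   1.        ]]), 'R': array([[ 0.67386424, -0.73880616, -0.00851132],
       [-0.42087513, -0.37436081, -0.82626758],
       [ 0.60726527,  0.56037438, -0.5632135 ]]), 't': array([-0.38855242,  0.27356146,  1.15936704])}
side {'mtx': array([[538.1336395 ,   0.        , 312.94903641],
       [  0.        , 538.1336395 , 233.94541666],
       [  0.        ,   0.        ,   1.        ]]), 'R': array([[ 0.52119647, -0.85341966,  0.00539564],
       [-0.69932903, -0.4306977 , -0.57047208],
       [ 0.48917598,  0.29355471, -0.82129927]]), 't': array([-0.26485262,  0.4418061 ,  1.73397935])}
wrist {'mtx': array([[371.64829954,   0.        , 318.724184  ],
       [  0.        , 371.64829954, 242.94035559],
       [  0.        ,   0.        ,   1.        ]]), 'hand_eye': array([[ 9.99999993e-01, -1.06941710e-04,  4.45517652e-05,
         1.09789576e-03],
       [ 8.96422412e-05,  9.57875268e-01,  2.87184546e-01,
        -7.28822768e-02],
       [-7.33870404e-05, -2.87184540e-01,  9.57875271e-01,
        -1.42884588e-01],
       [ 0.00000000e+00,  0.00000000e+00,  0.00000000e+00,
         1.00000000e+00]])}
```

View pics/scene0.png

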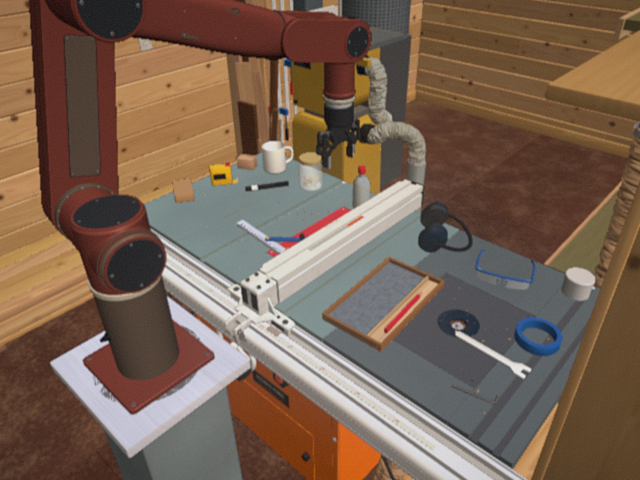

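View pics/side0.png

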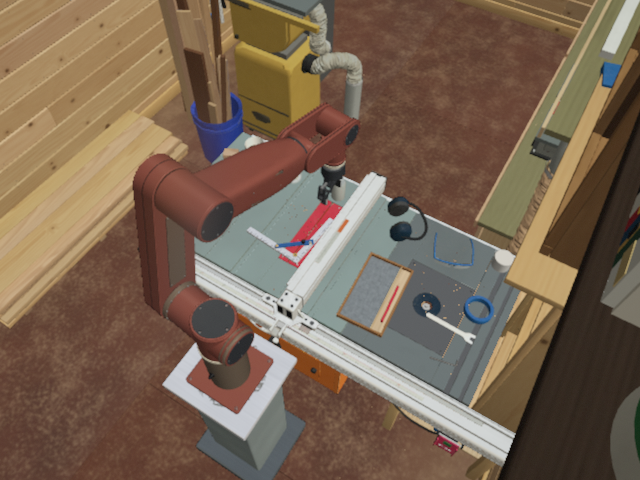

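View pics/wrist0.png

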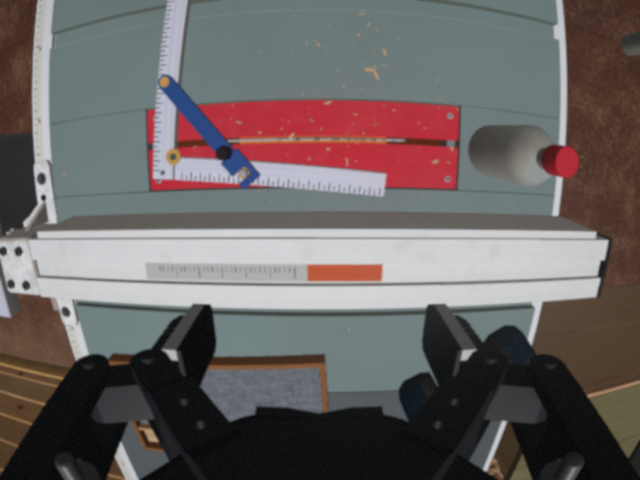

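The wrist view shows the square clearly: brace pivot at about (165,82), corner pin (174,156), knob (223,153), hook (250,178), leg end (385,184). The fence's left face is around rows 213–232. The base leg runs towards world +y and the folding leg along +x by the fence. The side view shows the bay felt around (375,292).

```bash
cat > h.py <<'E'
import numpy as np, cv2
from rig import r, optics
from scipy.spatial.transform import Rotation as Ro
def wr(px,z,pose):
    c=optics.camera_info("wrist");K=c["mtx"];H=c["hand_eye"]
    d=np.array([(px[0]-K[0,2])/K[0,0],(px[1]-K[1,2])/K[1,1]]);th=np.hypot(*d)
    v=np.r_[np.sin(th)*d/max(th,1e-9),np.cos(th)]
    p,q=pose;R=Ro.from_quat(q).as_matrix()
    o=R@H[:3,3]+p;v=R@H[:3,:3]@v
    return o+v*(z-o[2])/v[2]
def pr(X,pose):  # world point -> wrist pixel
    c=optics.camera_info("wrist");K=c["mtx"];H=c["hand_eye"]
    p,q=pose;x=Ro.from_quat(q).as_matrix().T@(np.array(X)-p);x=H[:3,:3].T@(x-H[:3,3])
    th=np.arctan2(np.hypot(x[0],x[1]),x[2]);d=x[:2]/np.hypot(x[0],x[1])*th
    return K[:2,2]+d*K[0,0]
def st(px,z,n):
    c=optics.camera_info(n);K=c["mtx"];R=c["R"];o=-R.T@c["t"]
    v=R.T@np.linalg.solve(K,np.r_[px,1]);return o+v*(z-o[2])/v[2]
def look(name):
    s=r.observe();im=optics.get_image("wrist")[...,::-1].copy();cv2.imwrite(f"pics/{name}.png",im)
    return im,(np.array(s["tcp_pos"]),np.array(s["tool_rot"]))
def blobs(m,amin=20):
    n,l,s,c=cv2.connectedComponentsWithStats(m.astype(np.uint8))
    return [(int(s[i,4]),c[i].round(1)) for i in range(1,n) if s[i,4]>=amin],l
E
python3 - <<'E'
from h import *
np.set_printoptions(precision=4,suppress=True)
im=cv2.imread("pics/wrist0.png");s=r.observe();P=(np.array(s["tcp_pos"]),np.array(s["tool_rot"]))
hsv=cv2.cvtColor(im,cv2.COLOR_BGR2HSV);h,S,V=cv2.split(hsv)
roi=np.zeros(h.shape,bool);roi[40:200,140:290]=1
brass=roi&(h>10)&(h<30)&(S>90)&(V>90);print("brass",blobs(brass,10)[0])
blue=roi&(h>100)&(h<130)&(S>110);print("blue",blobs(blue)[0])
c=max(cv2.findContours(blue.astype(np.uint8),0,2)[0],key=cv2.contourArea);print(cv2.minAreaRect(c))
k=roi&(V<55);print("knob",blobs(k,10)[0])
w=(S<50)&(V>150);roi2=np.zeros(h.shape,bool);roi2[155:205,150:400]=1
print("white",blobs(w&roi2,30)[0])
c=max(cv2.findContours((w&roi2).astype(np.uint8),0,2)[0],key=cv2.contourArea);print("leg ext",c[c[:,0,0].argmax()],c[c[:,0,1].argmax()])
for n,p,z in(("pin",(174,156),.013),("pivot",(165,82),.02),("knob",(223,153),.035),("end up",(386,173),.012),("end low",(384,196),.012),("cornerlow",(154,181),.012),("fence bot",(300,213),0),("fence bot",(100,218),0),("fence bot",(550,215),0),("fence top",(300,232),.075),("fence top",(300,238),.075),("fence top right",(300,297),.075)):print(n,wr(p,z,P))
im=cv2.imread("pics/side0.png");h,S,V=cv2.split(cv2.cvtColor(im,cv2.COLOR_BGR2HSV))
for n,(a,b,c_,d) in(("side",(250,340,330,420)),("scene",(250,350,310,450))):
    im=cv2.imread(f"pics/{n}0.png");cv2.imwrite(f"pics/{n}_t.png",cv2.resize(im[a:b,c_:d],None,fx=4,fy=4,interpolation=2))
cv2.imwrite("pics/wz.png",cv2.resize(cv2.imread("pics/wrist0.png")[0:250,130:400],None,fx=2.9,fy=2.4,interpolation=2)) if 0 else None
a=cv2.imread("pics/side_t.png");b=cv2.imread("pics/scene_t.png");print(a.shape,b.shape)
cv2.imwrite("pics/tray.png",np.hstack([a,b[:360]])[:, :800] if 0 else a)
E
```

```text
brass [(66, array([164. ,  81.5])), (139, array([173.3, 156. ]))]
blue [(1734, array([208. , 130.8]))]
((208.72950744628906, 130.9754180908203), (133.7985382080078, 20.613937377929688), 50.194427490234375)
knob [(143, array([223.5, 152.5]))]
white [(1631, array([193.1, 170. ])), (3105, array([320. , 178.4]))]
leg ext [[385 178]] [[377 196]]
pin [0.4788 0.0568 0.013 ]
pivot [0.4738 0.1326 0.02  ]
knob [0.5371 0.0581 0.035 ]
end up [0.6914 0.0363 0.012 ]
end low [0.6901 0.0133 0.012 ]
cornerlow [0.4536 0.032  0.012 ]
fence bot [ 0.6061 -0.0069  0.    ]
fence bot [ 0.3703 -0.0087  0.    ]
fence bot [ 0.8981 -0.0045 -0.    ]
fence top [ 0.6098 -0.007   0.075 ]
fence top [ 0.6098 -0.0122  0.075 ]
fence top right [ 0.6089 -0.0664  0.075 ]
(360, 360, 3) (400, 560, 3)
```

View pics/tray.png

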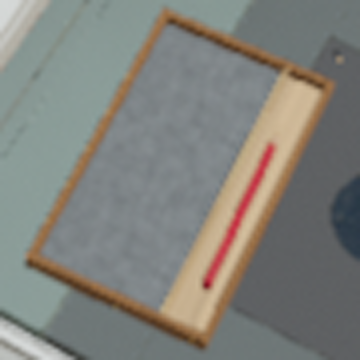

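```bash
python3 - <<'E'
from h import *
np.set_printoptions(precision=3,suppress=True)
C=[st((330+x/4,250+y/4),.02,"side") for x,y in((168,10),(333,85),(207,346),(28,260))]
print(np.array(C)); print([np.linalg.norm(C[i]-C[i-1]).round(3) for i in range(4)])
for n,p in(("marker",(267,186)),("tape",(221,180)),("block",(183,196))):print(n,st(p,.01,"scene"))
E
python3 -m inch '[[[-0.2,-0.15,0.0,0,0,-0.17,-1],[-0.443,-0.343,0.1,0,0,-0.34,-0.4],[-0.443,-0.343,0.4,0,0,-0.51,0.34],[-0.443,-0.343,0.4,0,0,-0.673,0.34],[-0.443,-0.343,0.4,0,0,-0.673,0.34],[-0.443,-0.343,0.4,0,0,-0.673,0.34]]]'
python3 - <<'E'
from h import *
im,P=look("w1");print(P,r.observe()["opening"])
h,S,V=cv2.split(cv2.cvtColor(im,cv2.COLOR_BGR2HSV))
print("brass",blobs((h>10)&(h<30)&(S>90)&(V>90),30)[0])
print("blue",blobs((h>100)&(h<130)&(S>110),100)[0])
E
```

```text
[[ 0.629 -0.18   0.02 ]
 [ 0.636 -0.343  0.02 ]
 [ 0.352 -0.362  0.02 ]
 [ 0.343 -0.197  0.02 ]]
[np.float64(0.287), np.float64(0.163), np.float64(0.284), np.float64(0.166)]
marker [0.685 0.367 0.01 ]
tape [0.609 0.516 0.01 ]
block [0.459 0.522 0.01 ]
time_s: 0.9
tcp_pos: [0.5154, 0.0856, 0.1326]
tool_rot: [0.939, 0.343, 0.001, 0.0]
force: [-0.3, -0.1, 0.8]
opening: 0.0285
(array([0.51539026, 0.08556799, 0.13256695]), array([9.39159805e-01, 3.43479122e-01, 9.12051471e-04, 3.49353137e-04])) 0.028136559454775657
brass [(165, array([314.5, 146. ])), (68, array([285.5, 228.9])), (289, array([253.3, 231.4])), (983, array([ 36.1, 384.1])), (60, array([609.5, 409.8])), (69, array([634.3, 411. ]))]
blue [(2450, array([314.4, 212.4])), (671, array([314.6, 305.8]))]
```

View pics/w1.png

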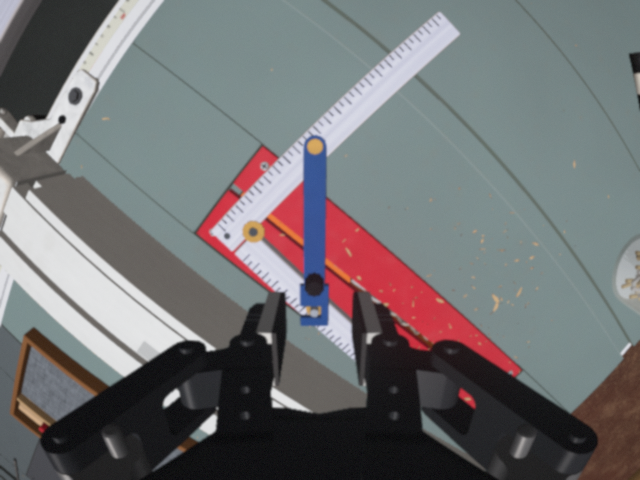

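The brace stands vertical in the picture, from the pivot at (314,146) to the hook near (314,310). The corner pin is at (253,231). The jaws straddle the brace line, and the left side is clear.

```bash
python3 - <<'E'
from h import *
np.set_printoptions(precision=4,suppress=True)
s=r.observe();P=(np.array(s["tcp_pos"]),np.array(s["tool_rot"]));print(P[0],s["dq"].max() if hasattr(s["dq"],'max') else s["dq"])
pv=wr((314.5,146),.02,P);kn=wr((314.5,284),.035,P);pin=wr((253.3,231.4),.013,P)
d=kn-pv;d[2]=0;print(pv,kn,pin,np.linalg.norm(d),np.degrees(np.arctan2(d[1],d[0])))
g=pv+d/np.linalg.norm(d)*.062;print("grip",g)
R=Ro.from_quat(P[1]).as_matrix();g[2]=.004
print("tool shift /.25",R.T@(g-P[0])/.25)
E
```

```text
[0.5158 0.0855 0.133 ] 0.0018145910248135967
[0.4728 0.1333 0.02  ] [0.5337 0.061  0.035 ] [0.4782 0.0565 0.013 ] 0.09453305774745382 -49.87029959325942
grip [0.5128 0.0859 0.02  ]
tool shift /.25 [-0.0092 -0.0098  0.5158]
```

```bash
python3 -m inch '[[[-0.009,-0.01,0.2,0,0,0,0.34],[-0.009,-0.01,0.36,0,0,0,0.34],[-0.009,-0.01,0.44,0,0,0,0.34],[-0.009,-0.01,0.48,0,0,0,0.34],[-0.009,-0.01,0.5,0,0,0,0.34],[-0.009,-0.01,0.5,0,0,0,0.34]]]'
```

```text
time_s: 1.7
tcp_pos: [0.5118, 0.0861, 0.0071]
tool_rot: [0.939, 0.345, 0.001, 0.0]
force: [-0.5, 0.1, 0.1]
opening: 0.0283
```

```bash
python3 -m inch '[[[0,0,0.006,0,0,0,0.34],[0,0,0.012,0,0,0,0.34],[0,0,0.012,0,0,0,0.9],[0,0,0.012,0,0,0,0.9],[0,0,0.012,0,0,0,0.9],[0,0,0.012,0,0,0,0.9],[0,0,0.012,0,0,0,0.9]]]'
```

```text
time_s: 2.58
tcp_pos: [0.5112, 0.0863, 0.0036]
tool_rot: [0.939, 0.345, 0.0, 0.0]
force: [-1.4, 0.9, 5.1]
opening: 0.014
```

```bash
python3 -m inch '[[[0,0,-0.03,0,0,0,0.9],[0,0,-0.08,0,0,0,0.9],[0.03,-0.035,-0.1,0,0,-0.02,0.9],[0.06,-0.07,-0.1,0,0,-0.05,0.9],[0.09,-0.106,-0.1,0,0,-0.07,0.9],[0.12,-0.142,-0.1,0,0,-0.09,0.9],[0.15,-0.177,-0.1,0,0,-0.09,0.9],[0.15,-0.177,-0.1,0,0,-0.09,0.9],[0.15,-0.177,-0.1,0,0,-0.09,0.9]]]'; python3 -c "
from h import *
look('w2')"
```

```text
time_s: 3.7
tcp_pos: [0.5107, 0.1441, 0.0282]
tool_rot: [0.921, 0.389, -0.0, 0.0]
force: [0.1, 0.2, -4.2]
opening: 0.014
```

View pics/w2.png

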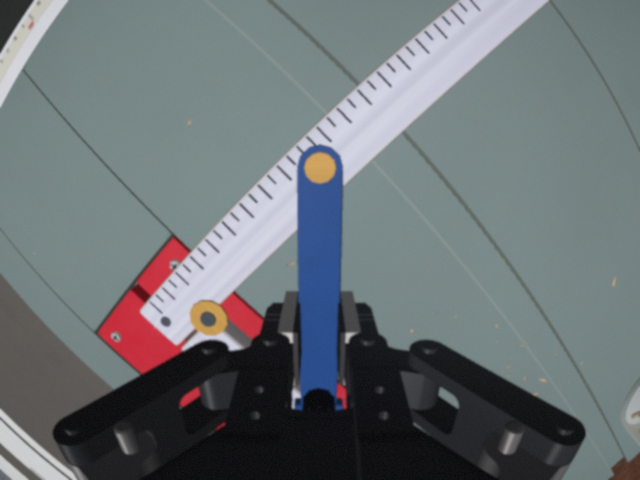

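The square hangs level from the brace, with the pivot at (320,167) and the pin at (208,318). The next move lowers it.

```bash
python3 -m inch '[[[0,0,0.05,0,0,0,0.9],[0,0,0.08,0,0,0,0.9],[0,0,0.092,0,0,0,0.9],[0,0,0.098,0,0,0,0.9],[0,0,0.1,0,0,0,0.9],[0,0,0.1,0,0,0,0.9],[0,0,0.1,0,0,0,0.34],[0,0,0.1,0,0,0,0.34],[0,0,0.1,0,0,0,0.34],[0,0,0.05,0,0,0,0.34],[0,0,-0.15,0,0,0,0.34],[0,0,-0.4,0,0,0,0.5],[0,0,-0.5,0,0,0,0.5],[0,0,-0.5,0,0,0,0.5],[0,0,-0.5,0,0,0,0.5]]]'; python3 - <<'E'
from h import *
np.set_printoptions(precision=4,suppress=True)
im,P=look("w3");print(P)
h,S,V=cv2.split(cv2.cvtColor(im,cv2.COLOR_BGR2HSV))
print("brass",[(b,wr(b[1],.013,P),wr(b[1],.02,P)) for b in blobs((h>10)&(h<30)&(S>90)&(V>90),60)[0]])
print("blue",blobs((h>100)&(h<130)&(S>110),100)[0])
kb=(V<60)&(np.abs(np.arange(640)-318)<25)[None]&(np.arange(480)<350)[:,None]
print("knob",[(b,wr(b[1],.035,P)) for b in blobs(kb,40)[0]])
E
```

```text
time_s: 5.62
tcp_pos: [0.5101, 0.1441, 0.1525]
tool_rot: [0.921, 0.389, -0.001, -0.0]
force: [-0.8, -0.4, 0.0]
opening: 0.0217
(array([0.5101, 0.1441, 0.1525]), array([ 0.9213,  0.389 , -0.0006, -0.0002]))
brass [((320, array([636.5,  46.7])), array([0.5937, 0.5046, 0.013 ]), array([0.5904, 0.4969, 0.02  ])), ((139, array([320.3, 150.9])), array([0.4683, 0.1871, 0.013 ]), array([0.4681, 0.1873, 0.02  ])), ((250, array([261.6, 229.1])), array([0.4796, 0.1114, 0.013 ]), array([0.4791, 0.1134, 0.02  ])), ((797, array([ 28.5, 378.6])), array([ 0.3921, -0.2512,  0.013 ]), array([ 0.3937, -0.2402,  0.02  ])), ((1574, array([623.6, 389.8])), array([0.9526, 0.2859, 0.013 ]), array([0.9404, 0.2836, 0.02  ])), ((135, array([ 25.2, 426.6])), array([ 0.4211, -0.3664,  0.013 ]), array([ 0.4221, -0.3525,  0.02  ])), ((111, array([605.1, 438.2])), array([1.031 , 0.2293, 0.013 ]), array([1.0169, 0.2284, 0.02  ]))]
blue [(2245, array([320.2, 213. ])), (583, array([320.8, 298.9]))]
knob [((243, array([320. , 278.9])), array([0.5356, 0.1213, 0.035 ]))]
```

View pics/w3.png

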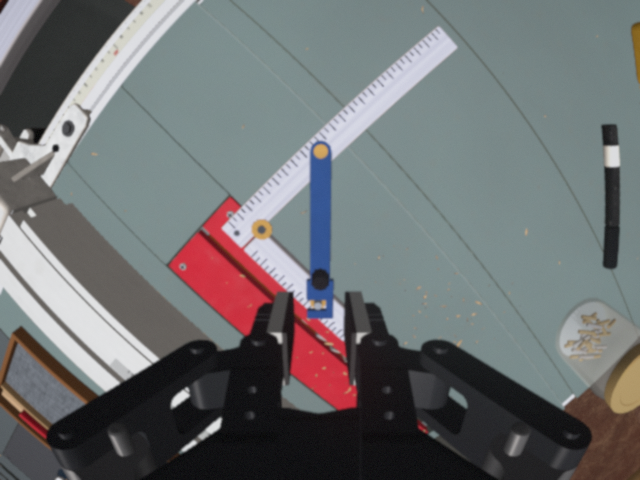

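The square is down with the brace still hooked: pin at (262,229), pivot (320,151), knob (320,279). It is about 94 mm clear of the fence. Next I straddle the knob.

```bash
python3 -m inch '[[[0,0.15,0.15,0,0,0,0.48],[0,0.15,0.3,0,0,0,0.48],[0,0.15,0.42,0,0,0,0.48],[0,0.15,0.48,0,0,0,0.48],[0,0.15,0.51,0,0,0,0.48],[0,0.15,0.51,0,0,0,0.48]]]'
cat > arc.py <<'E'
from h import *
import sys
def arc(c,rad,ph0,ph1,n,tw,dz=0):
    "waypoints of TCP on circle c,rad; tool turned by tw deg (world ccw) in total; prints row shares"
    s=r.observe();p=np.array(s["tcp_pos"]);R=Ro.from_quat(s["tool_rot"]).as_matrix()
    print(p,"tool x deg",np.degrees(np.arctan2(R[1,0],R[0,0])).round(1),"J6",s["joint_pos"][5])
    for i in range(1,n+1):
        f=np.radians(ph0+(ph1-ph0)*i/n);w=np.r_[c[0]+rad*np.cos(f)-p[0],c[1]+rad*np.sin(f)-p[1],dz]
        print((R.T@w/.25).round(3)[:2],round(-tw*i/n/60,3))
E
python3 - <<'E'
from arc import *
im,P=look("w4");K=(P[0]);print(r.observe()["opening"])
arc((.468,.1873),.0975,-45.4,94,17,119)
E
```

```text
time_s: 6.42
tcp_pos: [0.5377, 0.1181, 0.0258]
tool_rot: [0.921, 0.389, -0.0, -0.0]
force: [-0.4, -0.7, -0.1]
opening: 0.0221
0.02205691119265961
[0.53827571 0.11817004 0.02648867] tool x deg 45.8 J6 -0.7261269919288561
[ 0.05  -0.007] -0.117
[ 0.105 -0.018] -0.233
[ 0.157 -0.036] -0.35
[ 0.207 -0.062] -0.467
[ 0.252 -0.095] -0.583
[ 0.292 -0.133] -0.7
[ 0.326 -0.177] -0.817
[ 0.354 -0.226] -0.933
[ 0.374 -0.278] -1.05
[ 0.387 -0.332] -1.167
[ 0.392 -0.388] -1.283
[ 0.389 -0.443] -1.4
[ 0.378 -0.498] -1.517
[ 0.36  -0.551] -1.633
[ 0.334 -0.6  ] -1.75
[ 0.301 -0.645] -1.867
[ 0.262 -0.685] -1.983
```

```bash
python3 -m inch '[[[0,0,0.012,0,0,0,0.48],[0.025,-0.003,0.012,0,0,-0.06,0.48],[0.05,-0.007,0.012,0,0,-0.117,0.48],[0.078,-0.012,0.012,0,0,-0.175,0.48],[0.105,-0.018,0.012,0,0,-0.233,0.48],[0.157,-0.036,0.012,0,0,-0.35,0.48],[0.207,-0.062,0.012,0,0,-0.467,0.48],[0.252,-0.095,0.012,0,0,-0.583,0.48],[0.292,-0.133,0.012,0,0,-0.7,0.48],[0.326,-0.177,0.012,0,0,-0.817,0.48],[0.354,-0.226,0.012,0,0,-0.933,0.48],[0.354,-0.226,0.012,0,0,-0.933,0.48]]]'
python3 - <<'E'
from arc import *
im,P=look("w5");print(r.observe()["force"])
arc((.468,.1873),.0975,20.2,94,9,59)
E
```

```text
time_s: 7.98
tcp_pos: [0.5591, 0.2217, 0.0235]
tool_rot: [0.631, 0.776, 0.001, 0.0]
force: [-0.9, -1.1, -0.2]
opening: 0.0225
[0.08051346 0.42242191 0.68904818]
[0.55924049 0.22115826 0.02339655] tool x deg 101.7 J6 -1.5288491708363292
[ 0.053 -0.011] -0.109
[ 0.106 -0.031] -0.219
[ 0.154 -0.058] -0.328
[ 0.199 -0.092] -0.437
[ 0.238 -0.132] -0.546
[ 0.271 -0.177] -0.656
[ 0.297 -0.226] -0.765
[ 0.316 -0.278] -0.874
[ 0.328 -0.333] -0.983
```

View pics/w5.png

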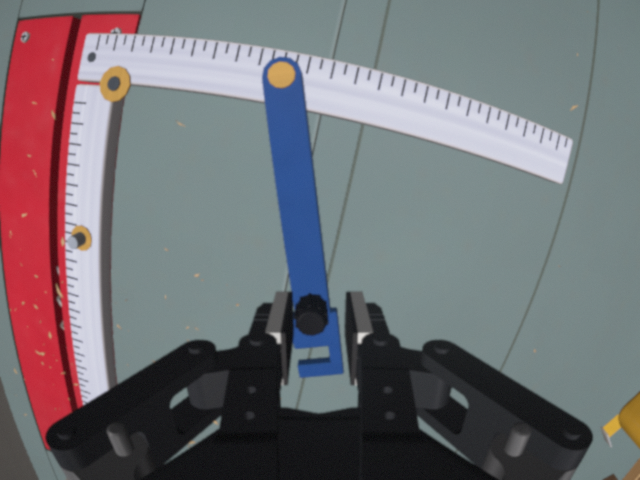

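The brace is unhooked and the knob (311,314) sits between the pads. The stud at (77,238) is free, the pin is at (115,83) and the pivot at (281,75).

```bash
python3 - <<'E'
from h import *
np.set_printoptions(precision=4,suppress=True)
s=r.observe();P=(np.array(s["tcp_pos"]),np.array(s["tool_rot"]))
pin=wr((115,83),.013,P);pv=wr((281,75),.02,P);e=wr((567,163),.012,P)
print(pin,pv,e,np.linalg.norm((pv-pin)[:2]),np.linalg.norm((e-pin)[:2]));d=e-pv;print(np.degrees(np.arctan2(d[1],d[0])))
E
python3 -m inch '[[[0.053,-0.011,0,0,0,-0.109,0.48],[0.106,-0.031,0,0,0,-0.219,0.48],[0.154,-0.058,0,0,0,-0.328,0.48],[0.199,-0.092,0,0,0,-0.437,0.48],[0.238,-0.132,0,0,0,-0.546,0.48],[0.271,-0.177,0,0,0,-0.656,0.48],[0.297,-0.226,0,0,0,-0.765,0.48],[0.297,-0.226,0,0,0,-0.765,0.48]]]'
```

```text
[0.4791 0.1111 0.013 ] [0.4684 0.1871 0.02  ] [0.4702 0.325  0.012 ] 0.07679377684469879 0.21416064135001245
89.22199517024863
time_s: 9.02
tcp_pos: [0.4881, 0.2817, 0.0229]
tool_rot: [0.28, 0.96, -0.0, -0.0]
force: [0.7, 0.0, -0.2]
opening: 0.0219
```

```bash
python3 -m inch '[[[0.045,-0.016,0,0,0,-0.1,0.48],[0.07,-0.03,0,0,0,-0.2,0.48],[0.091,-0.044,0,0,0,-0.2,0.48],[0.091,-0.044,0,0,0,-0.2,0.48],[0.091,-0.044,0,0,0,-0.2,0.48]]]'
python3 - <<'E'
from h import *
np.set_printoptions(precision=4,suppress=True)
im,P=look("w6");s=r.observe();print(P,s["force"],s["joint_pos"][5])
E
```

```text
time_s: 9.65
tcp_pos: [0.4638, 0.2848, 0.0229]
tool_rot: [0.178, 0.984, 0.0, 0.0]
force: [0.6, 1.1, -0.4]
opening: 0.0221
(array([0.4638, 0.2848, 0.0229]), array([0.1776, 0.9841, 0.0001, 0.0002])) [-0.375   0.1341  0.4494] -2.3789716645201247
```

View pics/w6.png

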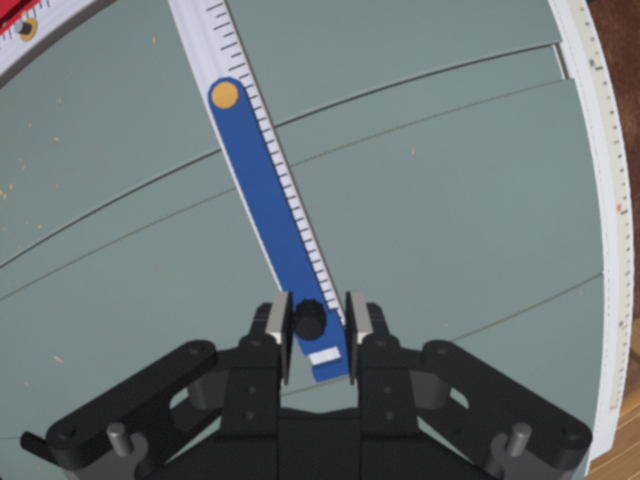

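The brace lies over the base leg. The pivot is at (225,95) and the knob (310,319) rests on the trailing pad. It looks a few degrees short of home, so I measure it and push on.

```bash
cat > br.py <<'E'
from h import *
np.set_printoptions(precision=4,suppress=True)
def meas(name):
    im,P=look(name);s=r.observe()
    h,S,V=cv2.split(cv2.cvtColor(im,cv2.COLOR_BGR2HSV))
    m=((h>100)&(h<130)&(S>110)).astype(np.uint8);m[:,:140]=0;m[:,500:]=0;m[335:]=0
    c=max(cv2.findContours(m,0,1)[0],key=cv2.contourArea)[:,0]
    W=np.array([wr(p,.019,P)[:2] for p in c])
    pv=np.array([.4684,.1871]);W=W[(W[:,1]>.205)&(W[:,1]<.27)]
    for y in(.21,.225,.24,.255,.265):
        q=W[np.abs(W[:,1]-y)<.003];print(y,q[:,0].min(),q[:,0].max(),"mid",(q[:,0].min()+q[:,0].max())/2)
    print(P[0],s["force"])
E
python3 -c "from br import *;meas('w6b')"
python3 -m inch '[[[0.008,0,0,0,0,0,0.48],[0.016,0,0,0,0,0,0.48],[0.016,0,0,0,0,0,0.48],[0.016,0,0,0,0,0,0.48]]]'
python3 -c "from br import *;meas('w7')"
```

```text
0.21 0.46036324737355755 0.47575550226099833 mid 0.46805937481727794
0.225 0.4605834558503271 0.4759767389074734 mid 0.46828009737890025
0.24 0.4607647717083887 0.4761336946373861 mid 0.4684492331728874
0.255 0.46106588070002924 0.47634703927805755 mid 0.46870645998904337
0.265 0.461239011807192 0.47648692882335747 mid 0.46886297031527474
[0.4638 0.2849 0.0229] [ 0.2075 -0.6687  0.1364]
time_s: 10.25
tcp_pos: [0.4597, 0.2863, 0.0229]
tool_rot: [0.177, 0.984, -0.0, 0.0]
force: [1.1, -1.9, 0.3]
opening: 0.0222
0.21 0.45832648640730383 0.47375784274749666 mid 0.4660421645774002
0.225 0.4581952204144535 0.47364846489097306 mid 0.4659218426527133
0.24 0.458075420736837 0.47355994210848573 mid 0.46581768142266133
0.255 0.457994128604538 0.4734472291526877 mid 0.46572067887861285
0.265 0.4579363444742333 0.47336987267610203 mid 0.4656531085751677
[0.4597 0.2863 0.0229] [ 1.2649 -1.4313  0.233 ]
```

```bash
python3 -m inch '[[[-0.014,0,0,0,0,0,0.48],[-0.014,0,-0.04,0,0,0,0.48],[-0.014,0,-0.15,0,0,0,0.48],[-0.014,0,-0.35,0,0,0.17,0.48],[-0.014,0,-0.5,0,0,0.34,0.48],[-0.014,0,-0.55,0,0,0.51,0.9],[-0.014,0,-0.55,0,0,0.68,1],[-0.014,0,-0.55,0,0,0.85,1],[-0.014,0,-0.55,0,0,1,1],[-0.014,0,-0.55,0,0,1,1]]]'
python3 -m inch '[[[0,0,0,0,0,0.17,1],[0,0,0,0,0,0.34,1],[0,0,0,0,0,0.51,1],[0,0,0,0,0,0.68,1],[0,0,0,0,0,0.85,1],[0,0,0,0,0,1,1],[0,0,0,0,0,1,1]]]'
python3 - <<'E'
from h import *
np.set_printoptions(precision=4,suppress=True)
im,P=look("w8");print(P,np.degrees(2*np.arctan2(P[1][1],P[1][0])))
h,S,V=cv2.split(cv2.cvtColor(im,cv2.COLOR_BGR2HSV))
print("brass",[(b,wr(b[1],.013,P),wr(b[1],.02,P)) for b in blobs((h>10)&(h<30)&(S>90)&(V>90),40)[0]])
E
```

```text
time_s: 11.55
tcp_pos: [0.4629, 0.2852, 0.1609]
tool_rot: [0.645, 0.765, 0.0, 0.0]
force: [-0.5, -0.1, 0.9]
opening: 0.0
time_s: 12.42
tcp_pos: [0.4629, 0.2852, 0.1606]
tool_rot: [0.94, 0.341, 0.0, -0.0]
force: [-0.8, -0.8, -0.3]
opening: -0.0001
(array([0.4629, 0.2852, 0.1606]), array([ 0.94  ,  0.3412,  0.0001, -0.0001])) 39.90294276034992
brass [((8468, array([564.8,  27.5])), array([0.5132, 0.5733, 0.013 ]), array([0.5109, 0.5677, 0.02  ])), ((4172, array([609.9, 146.3])), array([0.6271, 0.5309, 0.013 ]), array([0.622 , 0.5263, 0.02  ])), ((465, array([ 16.4, 256.4])), array([0.2328, 0.0538, 0.013 ]), array([0.2373, 0.0607, 0.02  ])), ((85, array([249.3, 313.7])), array([0.4677, 0.1844, 0.013 ]), array([0.4665, 0.1882, 0.02  ])), ((100, array([616.9, 428.2])), array([1.0119, 0.3398, 0.013 ]), array([0.9975, 0.3398, 0.02  ])), ((333, array([ 45.6, 457.7])), array([ 0.3692, -0.2738,  0.013 ]), array([ 0.3703, -0.259 ,  0.02  ])), ((1182, array([572.1, 460.5])), array([0.9868, 0.2566, 0.013 ]), array([0.9731, 0.2586, 0.02  ]))]
```

View pics/w8.png

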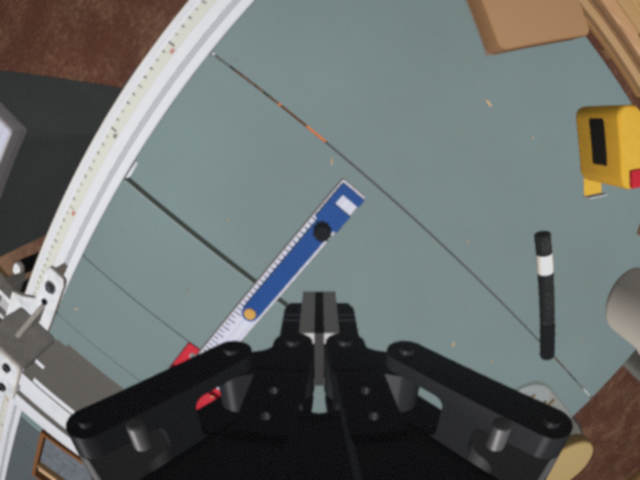

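The brace lies home along the base leg: pivot (249,314), knob (322,231), hook at the free end (346,200). The other objects are untouched. Next I move to the fence side of the folding leg.

```bash
python3 -m inch '[[[-0.01,0.2,0,0,0,0.17,1],[-0.02,0.4,0,0,0,0.34,1],[-0.03,0.65,0,0,0,0.51,1],[-0.03,0.95,0,0,0,0.665,1],[-0.03,0.95,0,0,0,0.665,1],[-0.03,0.95,0,0,0,0.665,1]]]'
python3 - <<'E'
from h import *
np.set_printoptions(precision=4,suppress=True)
im,P=look("w9");print(P,r.observe()["joint_pos"][5])
h,S,V=cv2.split(cv2.cvtColor(im,cv2.COLOR_BGR2HSV))
print("brass",[(b,wr(b[1],.013,P)[:2],wr(b[1],.02,P)[:2]) for b in blobs((h>10)&(h<30)&(S>90)&(V>90),40)[0]])
w=((S<60)&(V>150)).astype(np.uint8)
for c in cv2.findContours(w,0,1)[0]:
    if cv2.contourArea(c)>800:
        W=np.array([wr(p,.012,P)[:2] for p in c[:,0]]);a=cv2.minAreaRect((W*1000).astype(np.float32));print(cv2.contourArea(c),a)
E
```

```text
time_s: 13.22
tcp_pos: [0.6087, 0.097, 0.16]
tool_rot: [1.0, -0.001, -0.0, -0.0]
force: [0.2, -0.1, -0.1]
opening: -0.0001
(array([0.6087, 0.097 , 0.16  ]), array([ 1.    , -0.001 , -0.0004, -0.0002])) 0.03273835038865778
brass [((3928, array([603.2,  25.8])), array([0.8841, 0.3008]), array([0.8775, 0.2976])), ((100, array([141.5, 121.1])), array([0.4632, 0.1886]), array([0.4667, 0.1881])), ((200, array([164.1, 209.8])), array([0.4793, 0.1124]), array([0.4824, 0.1138])), ((84, array([252.9, 220.3])), array([0.5564, 0.1022]), array([0.5577, 0.1039])), ((346, array([633.9, 327.7])), array([ 0.9977, -0.0267]), array([ 0.9884, -0.022 ])), ((1710, array([603.9, 415.9])), array([ 1.0115, -0.1725]), array([ 1.0018, -0.1642])), ((4740, array([ 37. , 439.9])), array([ 0.1825, -0.2274]), array([ 0.1928, -0.2178]))]
909.0 ((951.2847290039062, -132.2236328125), (30.439607620239258, 137.3940887451172), 89.86225891113281)
5846.5 ((297.469970703125, -98.92643737792969), (97.59892272949219, 307.7613220214844), 89.9819564819336)
4478.0 ((893.3817749023438, -80.28610229492188), (59.93477249145508, 253.4203338623047), 89.84943389892578)
900.5 ((887.112060546875, 164.7631072998047), (15.016756057739258, 208.41429138183594), 0.4538029432296753)
2859.5 ((820.1929931640625, 264.08953857421875), (62.75758361816406, 122.59308624267578), 87.96134185791016)Traceback (most recent call last):
  File "<stdin>", line 9, in <module>
  File "h.py", line 5, in wr
    c=optics.camera_info("wrist");K=c["mtx"];H=c["hand_eye"]
ValueError: time passes only in moves, steps and waits
```

```bash
python3 -m inch '[[[0.161,0.14,0.0,0,0,0,1],[0.161,0.14,0.2,0,0,0,1],[0.161,0.14,0.4,0,0,0,1],[0.161,0.14,0.54,0,0,0,1],[0.161,0.14,0.59,0,0,0,1],[0.161,0.14,0.612,0,0,0,1],[0.161,0.14,0.612,0,0,0,1]]]'
python3 - <<'E'
from h import *
np.set_printoptions(precision=3,suppress=True)
s=r.observe();p=np.array(s["tcp_pos"]);R=Ro.from_quat(s["tool_rot"]).as_matrix();print(p,s["force"])
pin=np.array([.479,.112]);t=.165
for th in range(0,92,6):
    a=np.radians(th);l=np.array([np.cos(a),np.sin(a)]);n=np.array([-l[1],l[0]])
    c=pin+t*l-(.024+.0145*l[1]+.011*l[0])*n
    print(th,c,(R.T@np.r_[c-p[:2],0]/.25)[:2])
E
```

```text
time_s: 14.15
tcp_pos: [0.6497, 0.0628, 0.0088]
tool_rot: [1.0, -0.001, 0.001, 0.0]
force: [-0.9, 0.5, 0.6]
opening: 0.0
[0.65  0.063 0.009] [-0.905  0.468  0.56 ]
0 [0.644 0.077] [-0.023 -0.057]
6 [0.647 0.093] [-0.012 -0.121]
12 [0.648 0.109] [-0.006 -0.186]
18 [0.648 0.126] [-0.008 -0.252]
24 [0.646 0.143] [-0.016 -0.319]
30 [0.642 0.159] [-0.031 -0.385]
36 [0.637 0.175] [-0.053 -0.45 ]
42 [0.63  0.191] [-0.082 -0.514]
48 [0.621 0.206] [-0.118 -0.574]
54 [0.61  0.221] [-0.16  -0.631]
60 [0.598 0.234] [-0.209 -0.683]
66 [0.584 0.246] [-0.264 -0.731]
72 [0.569 0.256] [-0.325 -0.772]
78 [0.553 0.265] [-0.39  -0.807]
84 [0.536 0.272] [-0.459 -0.835]
90 [0.517 0.277] [-0.531 -0.855]
```

```bash
python3 -m inch '[[[-0.023,-0.04,0.012,0,0,0,1],[-0.02,-0.08,0.012,0,0,0,1],[-0.012,-0.121,0.012,0,0,0,1],[-0.006,-0.186,0.012,0,0,0,1],[-0.008,-0.252,0.012,0,0,0,1],[-0.016,-0.319,0.012,0,0,0,1],[-0.031,-0.385,0.012,0,0,0,1],[-0.053,-0.45,0.012,0,0,0,1],[-0.082,-0.514,0.012,0,0,0,1],[-0.118,-0.574,0.012,0,0,0,1],[-0.16,-0.631,0.012,0,0,0,1],[-0.209,-0.683,0.012,0,0,0,1],[-0.264,-0.731,0.012,0,0,0,1],[-0.325,-0.772,0.012,0,0,0,1],[-0.325,-0.772,0.012,0,0,0,1]]]'
python3 - <<'E'
from h import *
import h as H
np.set_printoptions(precision=4,suppress=True)
im,P=look("w10");print(P,r.observe()["force"])
E
```

```text
time_s: 16.02
tcp_pos: [0.5667, 0.2567, 0.0041]
tool_rot: [1.0, -0.001, -0.001, -0.0]
force: [0.4, 0.1, -0.1]
opening: -0.0003
(array([0.5667, 0.2567, 0.0041]), array([ 1.    , -0.0013, -0.0005, -0.0001])) [ 0.6284 -0.2141 -0.3993]
```

View pics/w10.png

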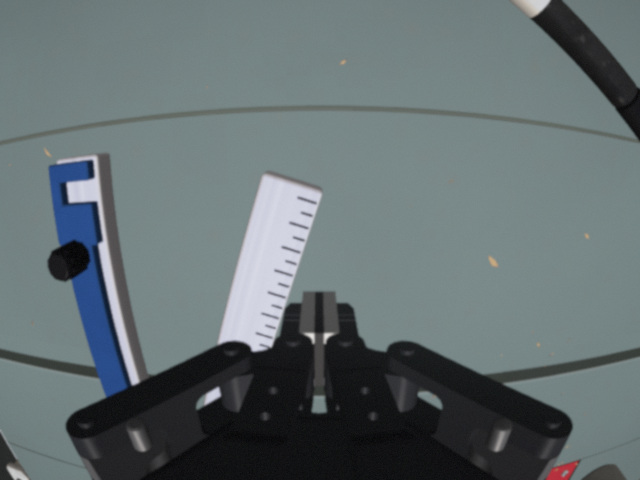

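The leg is following at about 75° (its end at (292,182)), with the brace still home on the base leg. I push it almost shut, then raise the arm and open the jaws above the bundle.

```bash
python3 -m inch '[[[-0.065,-0.035,0,0,0,0,1],[-0.1,-0.05,0,0,0,0,1],[-0.134,-0.063,0,0,0,0,1],[-0.17,-0.073,0,0,0,0,1],[-0.195,-0.08,0,0,0,0,1],[-0.195,-0.08,0,0,0,0,1]]]'
python3 -m inch '[[[0.03,0,0,0,0,0,1],[0.03,0,-0.2,0,0,0,0],[0.03,0,-0.42,0,0,0,-1],[0.0,0.3,-0.56,0,0,0,-1],[0.0,0.55,-0.56,0,0,0,-0.32],[0.0,0.55,-0.56,0,0,0,-0.32],[0.0,0.55,-0.56,0,0,0,-0.32]]]'
cat > sq.py <<'E'
from h import *
import h as H
np.set_printoptions(precision=4,suppress=True)
_c=optics.camera_info("wrist")
class O: 
    get_image=staticmethod(optics.get_image)
    camera_info=staticmethod(lambda n,f=optics.camera_info:_c if n=="wrist" else f(n))
H.optics=O
def sq(name):
    im,P=look(name);print(P,r.observe()["opening"],r.observe()["force"])
    h,S,V=cv2.split(cv2.cvtColor(im,cv2.COLOR_BGR2HSV))
    for b in blobs((h>10)&(h<30)&(S>90)&(V>90),40)[0]: print("brass",b,wr(b[1],.013,P)[:2],wr(b[1],.02,P)[:2])
    for k,m,z in(("white",(S<60)&(V>150),.012),("blue",(h>100)&(h<130)&(S>110),.019)):
        for c in cv2.findContours(m.astype(np.uint8),0,1)[0]:
            a=cv2.contourArea(c)
            if a>600:
                W=np.array([wr(p,z,P)[:2] for p in c[:,0]])
                print(k,a,c[:,0].min(0),c[:,0].max(0),W.min(0),W.max(0))
                if k=="blue" or (W[:,1].max()<.42 and W[:,1].min()>.05):
                    for y in np.arange(.12,.34,.03):
                        q=W[np.abs(W[:,1]-y)<.003]
                        if len(q):print("  y",y.round(2),"x",q[:,0].min().round(4),q[:,0].max().round(4))
E
python3 -c "from sq import *;sq('w11')"
```

```text
time_s: 16.82
tcp_pos: [0.5203, 0.2763, 0.0055]
tool_rot: [1.0, -0.002, 0.001, -0.0]
force: [1.3, -1.8, 7.0]
opening: 0.0003
time_s: 17.7
tcp_pos: [0.5185, 0.1377, 0.1438]
tool_rot: [1.0, -0.003, -0.001, -0.0]
force: [-0.3, 0.3, -0.1]
opening: 0.0566
(array([0.5185, 0.1377, 0.1438]), array([ 1.    , -0.0034, -0.0006, -0.0003])) 0.05641579254416843 [ 0.5289  0.7166 -0.8693]
brass (189, array([19.8, 96. ])) [0.2448 0.2718] [0.2519 0.2702]
brass (111, array([289. , 164.6])) [0.498  0.1889] [0.4985 0.1894]
brass (144, array([248., 166.])) [0.4673 0.1886] [0.4686 0.1892]
brass (244, array([270.5, 262.2])) [0.4814 0.1131] [0.4824 0.1155]
brass (748, array([ 13., 438.])) [ 0.0495 -0.1799] [ 0.0615 -0.1699]
brass (95, array([627.9, 444.1])) [ 1.0053 -0.2061] [ 0.9929 -0.1955]
brass (59, array([  5.7, 476.6])) [-0.0673 -0.3223] [-0.0523 -0.3087]
white 1125.0 [149 420] [199 453] [ 0.3184 -0.1247] [ 0.389  -0.0657]
white 815.0 [439 419] [482 446] [ 0.647  -0.1084] [ 0.7034 -0.0659]
white 1678.5 [568 381] [639 423] [ 0.8122 -0.1249] [ 0.9811 -0.0659]
white 2610.0 [  0 287] [ 49 430] [ 0.0414 -0.1427] [0.169  0.0799]
white 856.0 [589  80] [639 130] [0.7574 0.2361] [0.8295 0.2763]
  y 0.24 x 0.7734 0.8094
  y 0.27 x 0.7575 0.7854
white 4268.5 [232  29] [271 288] [0.4541 0.0903] [0.4807 0.2926]
  y 0.12 x 0.4561 0.4805
  y 0.15 x 0.4559 0.4802
  y 0.18 x 0.4567 0.4798
  y 0.21 x 0.4564 0.4798
  y 0.24 x 0.4562 0.4795
  y 0.27 x 0.4564 0.4797
white 8178.5 [271   0] [313 261] [0.4821 0.1136] [0.5165 0.3157]
  y 0.12 x 0.4821 0.5056
  y 0.15 x 0.4831 0.5077
  y 0.18 x 0.485 0.5089
  y 0.21 x 0.4864 0.5107
  y 0.24 x 0.4883 0.5124
  y 0.27 x 0.49 0.514
  y 0.3 x 0.4922 0.5157
white 9338.0 [46  0] [111 385] [ 0.2039 -0.0421] [0.3138 0.3577]
blue 2792.0 [232   0] [260 173] [0.4576 0.1838] [0.4785 0.316 ]
  y 0.21 x 0.4616 0.4758
  y 0.24 x 0.4615 0.4762
  y 0.27 x 0.4617 0.4756
  y 0.3 x 0.4576 0.4784
```

```bash
python3 -m inch '[[[-0.144,-0.285,0,0,0,0,-0.55],[-0.144,-0.285,0.2,0,0,0,-0.55],[-0.144,-0.285,0.36,0,0,0,-0.55],[-0.144,-0.285,0.46,0,0,0,-0.55],[-0.144,-0.285,0.51,0,0,0,-0.55],[-0.144,-0.285,0.53,0,0,0,-0.55],[-0.144,-0.285,0.54,0,0,0,-0.55],[-0.144,-0.285,0.54,0,0,0,-0.55]]]'; python3 -m inch '[[[0,0,0.004,0,0,0,-0.55],[0,0,0.012,0,0,0,-0.55],[0,0,0.02,0,0,0,-0.55],[0,0,0.02,0,0,0,-0.55]]]'
```

```text
time_s: 18.75
tcp_pos: [0.4841, 0.21, 0.0101]
tool_rot: [1.0, -0.002, 0.001, -0.0]
force: [-0.2, 0.4, -0.2]
opening: 0.0663
time_s: 19.25
tcp_pos: [0.4832, 0.2097, 0.0041]
tool_rot: [1.0, -0.002, -0.0, 0.0]
force: [0.0, 0.1, -0.6]
opening: 0.0661
```

```bash
python3 -m inch '[[[0,0,0.008,0,0,0,-0.55],[0,0,0.016,0,0,0,-0.5],[0,0,0.016,0,0,0,-0.4],[0,0,0.016,0,0,0,-0.35],[0,0,0.016,0,0,0,-0.3],[0,0,0.016,0,0,0,-0.25],[0,0,0.016,0,0,0,-0.2],[0,0,0.016,0,0,0,-0.15],[0,0,0.016,0,0,0,-0.1],[0,0,0.016,0,0,0,-0.1]]]'; python3 -c "from sq import *;sq('w12')"
```

```text
time_s: 20.5
tcp_pos: [0.4835, 0.2099, 0.0007]
tool_rot: [1.0, -0.002, 0.0, -0.0]
force: [-2.9, 0.2, 6.9]
opening: 0.0472
(array([0.4835, 0.2099, 0.0007]), array([ 1.    , -0.0022,  0.    , -0.0001])) 0.047688466070121546 [-3.7932  0.2368  5.2955]
brass (316, array([346.1, 363. ])) [0.4961 0.1905] [0.4955 0.1954]
brass (403, array([289. , 375.6])) [0.4716 0.1838] [0.4724 0.1891]
white 1774.0 [  0 268] [ 50 428] [0.3027 0.1184] [0.3235 0.2306]
  y 0.12 x 0.303 0.3102
  y 0.15 x 0.3028 0.3179
  y 0.18 x 0.3028 0.318
  y 0.21 x 0.3109 0.3181
white 3714.0 [262 111] [319 411] [0.4601 0.1618] [0.4851 0.2912]
  y 0.18 x 0.4603 0.4837
  y 0.21 x 0.4807 0.4839
  y 0.24 x 0.4811 0.4845
  y 0.27 x 0.4818 0.485
white 1137.5 [253 111] [266 303] [0.4611 0.2186] [0.465  0.2917]
  y 0.24 x 0.4611 0.4643
  y 0.27 x 0.4617 0.4647
white 1035.5 [273  36] [319  59] [0.4691 0.3099] [0.4852 0.3189]
white 23886.5 [320  13] [389 412] [0.485  0.1611] [0.5099 0.3274]
  y 0.18 x 0.485 0.5083
  y 0.21 x 0.4855 0.5082
  y 0.24 x 0.4856 0.5089
  y 0.27 x 0.486 0.5093
  y 0.3 x 0.4865 0.5097
  y 0.33 x 0.4877 0.5086
blue 14119.5 [254  12] [319 385] [0.4635 0.1833] [0.4852 0.3256]
  y 0.21 x 0.4652 0.4802
  y 0.24 x 0.4656 0.4806
  y 0.27 x 0.466 0.4813
  y 0.3 x 0.4636 0.4848
```

The leg is closed: both bars are parallel over their length, the width is about 48 mm, and it is gripped. Before lifting, I cross-check the tray position from both fixed cameras.

```bash
python3 - <<'E'
from h import *
np.set_printoptions(precision=4,suppress=True)
for n,(a,b,c_,d) in(("side",(248,342,330,418)),("scene",(252,350,318,450))):
    im=cv2.imread(f"pics/{n}0.png");h,S,V=cv2.split(cv2.cvtColor(im,cv2.COLOR_BGR2HSV))
    m=np.zeros(h.shape,np.uint8);m[a:b,c_:d]=((h<25)&(S>60)&(V>60))[a:b,c_:d]
    m=cv2.morphologyEx(m,cv2.MORPH_CLOSE,np.ones((3,3)))
    cs=cv2.findContours(m,0,1)[0];c=max(cs,key=lambda k:cv2.boundingRect(k)[2]);print(n,cv2.boundingRect(c))
    q=cv2.approxPolyDP(cv2.convexHull(c),4,True)[:,0];print(q.tolist())
    print(np.array([st(p,.02,n)[:2] for p in q]))
    W=np.array([st(p,.02,n)[:2] for p in c[:,0]]);print(cv2.minAreaRect((W*1000).astype(np.float32)))
    # felt: grey inside hull
    f=np.zeros(h.shape,np.uint8);cv2.fillPoly(f,[cv2.convexHull(c)],1);f&=((S<50)).astype(np.uint8)
    k=max(cv2.findContours(f,0,1)[0],key=cv2.contourArea);W=np.array([st(p,.006,n)[:2] for p in k[:,0]]);print("felt",cv2.minAreaRect((W*1000).astype(np.float32)))
E
python3 -m inch '[[[0,0,0,0,0,0,0.3],[0,0,0,0,0,0,0.3],[0,0,-0.02,0,0,0,0.3],[0,0,-0.06,0,0,0,0.3],[0,0,-0.12,0,0,0,0.3],[0,0,-0.2,0,0,0,0.3],[0,0,-0.3,0,0,0,0.3],[0,0,-0.4,0,0,0,0.3],[0,0,-0.5,0,0,0,0.3],[0,0,-0.55,0,0,0,0.3],[0,0,-0.55,0,0,0,0.3]]]'
```

```text
side (337, 252, 77, 85)
[[413, 270], [381, 336], [337, 316], [371, 252]]
[[ 0.6399 -0.34  ]
 [ 0.3527 -0.3592]
 [ 0.3396 -0.1984]
 [ 0.6289 -0.1756]]
((489.75054931640625, -267.6190490722656), (293.73822021484375, 170.41920471191406), 3.6171140670776367)
felt ((496.1200256347656, -244.64503479003906), (266.6368408203125, 113.75308990478516), 3.4998340606689453)
scene (323, 257, 122, 93)
[[442, 279], [443, 286], [383, 349], [323, 318], [325, 310], [387, 257]]
[[ 0.6406 -0.3383]
 [ 0.6186 -0.3551]
 [ 0.3501 -0.3727]
 [ 0.3346 -0.2102]
 [ 0.3577 -0.1953]
 [ 0.6226 -0.1782]]
((486.2617492675781, -275.88885498046875), (300.11114501953125, 177.5869140625), 3.6445798873901367)
felt ((498.11962890625, -246.7083740234375), (262.5796203613281, 108.80381774902344), 3.616604804992676)
time_s: 21.92
tcp_pos: [0.4842, 0.2099, 0.139]
tool_rot: [1.0, -0.002, 0.001, -0.0]
force: [-0.2, 0.2, -4.9]
opening: 0.0456
```

```bash
python3 -m inch '[[[0,0.03,0,0,0,0.04,0.3],[0.0,0.09,0,0,0,0.12,0.3],[0.01,0.19,0,0,0,0.2,0.3],[0.01,0.31,0,0,0,0.28,0.3],[0.01,0.43,0,0,0,0.36,0.3],[0.02,0.55,0,0,0,0.44,0.3],[0.02,0.67,0,0,0,0.52,0.3],[0.02,0.78,0,0,0,0.6,0.3],[0.02,0.87,0,0,0,0.67,0.3],[0.02,0.93,0,0,0,0.72,0.3],[0.02,0.95,0,0,0,0.72,0.3],[0.02,0.95,0,0,0,0.72,0.3]]]'
python3 - <<'E'
from h import *
s=r.observe();p=np.array(s["tcp_pos"]);R=Ro.from_quat(s["tool_rot"]).as_matrix()
a=np.degrees(np.arctan2(R[1,0],R[0,0]));print(p,a,s["opening"],s["force"])
print((R.T@(np.array([.4935,-.25,p[2]])-p)/.25).round(3),"az",(a-(-85.7))/60)
E
```

```text
time_s: 23.42
tcp_pos: [0.4872, -0.0276, 0.1375]
tool_rot: [0.929, -0.37, -0.0, -0.0]
force: [0.1, 0.6, -3.9]
opening: 0.0459
[ 0.48721232 -0.0276128   0.13746769] -43.42848122694088 0.04593485741605985 [ 0.11071971  0.5926105  -3.94688923]
[ 0.63   0.629 -0.   ] az 0.7045253128843186
```

```bash
python3 -m inch '[[[0.02,0.02,0,0,0,0.05,0.3],[0.07,0.07,0,0,0,0.13,0.3],[0.15,0.15,0,0,0,0.22,0.3],[0.24,0.24,0,0,0,0.31,0.3],[0.33,0.33,0,0,0,0.4,0.3],[0.42,0.42,0,0,0,0.49,0.3],[0.5,0.5,0,0,0,0.58,0.3],[0.57,0.57,0,0,0,0.66,0.3],[0.61,0.61,0,0,0,0.7,0.3],[0.63,0.629,0,0,0,0.7,0.3],[0.63,0.629,0,0,0,0.7,0.3],[0.63,0.629,0,0,0,0.7,0.3]]]'
python3 - <<'E'
from sq import *
im,P=look("w13");s=r.observe();R=Ro.from_quat(P[1]).as_matrix();print(P[0],np.degrees(np.arctan2(R[1,0],R[0,0])),s["opening"],s["force"])
o=optics.get_image("scene")[...,::-1];sd=optics.get_image("side")[...,::-1]
a=cv2.resize(im,(400,300));b=cv2.resize(o[180:390,280:560],(400,300));c=cv2.resize(sd[180:390,260:540],(400,300))
cv2.imwrite("pics/m13.png",np.vstack([np.hstack([a,b]),np.hstack([c,c*0])]))
# felt borders seen by the wrist: grey felt mask cast on z=.006
g=cv2.cvtColor(im,cv2.COLOR_BGR2HSV);h,S,V=cv2.split(g)
w=((h>8)&(h<25)&(S>80)&(V>60)).astype(np.uint8)
for k in cv2.findContours(w,0,1)[0]:
    if cv2.contourArea(k)>150:
        W=np.array([wr(p,.02,P)[:2] for p in k[:,0]]);print(k[:,0].min(0),k[:,0].max(0),W.min(0),W.max(0))
E
```

```text
time_s: 24.92
tcp_pos: [0.4937, -0.2494, 0.1377]
tool_rot: [0.735, -0.678, -0.0, -0.0]
force: [0.2, -0.2, -5.4]
opening: 0.0457
[ 0.4937 -0.2494  0.1377] -85.36698023934878 0.04584855332616907 [ 0.3653  0.8485 -5.0432]
[434 434] [499 479] [ 0.2019 -0.4986] [ 0.2951 -0.3838]
[586 407] [639 479] [ 0.0827 -0.8782] [ 0.2932 -0.5942]
[  0 372] [ 34 479] [-0.009   0.0815] [0.2944 0.2976]
[277 365] [302 385] [ 0.358  -0.2453] [ 0.3804 -0.2236]
[332 354] [361 375] [ 0.3729 -0.2948] [ 0.3957 -0.2697]
[528 164] [557 206] [ 0.5353 -0.4402] [ 0.5694 -0.4122]
[388  44] [464 343] [ 0.4094 -0.3576] [ 0.6422 -0.2878]
[229  42] [254 305] [ 0.4334 -0.1961] [ 0.6316 -0.1761]
```

```bash
python3 -m inch '[[[0,0,0.04,0,0,0,0.3],[0,0,0.12,0,0,0,0.3],[0,0,0.2,0,0,0,0.3],[0,0,0.28,0,0,0,0.3],[0,0,0.36,0,0,0,0.3],[0,0,0.42,0,0,0,0.3],[0,0,0.46,0,0,0,0.3],[0,0,0.485,0,0,0,0.3],[0,0,0.5,0,0,0,0.3],[0,0,0.51,0,0,0,0.3],[0,0,0.51,0,0,0,0.3]]]'
```

```text
time_s: 26.45
tcp_pos: [0.4938, -0.2503, 0.0105]
tool_rot: [0.735, -0.678, 0.0, -0.0]
force: [-0.1, -0.3, -4.7]
opening: 0.0459
```

```bash
python3 -m inch '[[[0,0,0.006,0,0,0,0.3],[0,0,0.01,0,0,0,0.3],[0,0,0.014,0,0,0,0.3],[0,0,0.014,0,0,0,0.3]]]';python3 -m inch '[[[0,0,0.003,0,0,0,0.3],[0,0,0.005,0,0,0,0.3],[0,0,0.005,0,0,0,0.3]]]'
```

```text
time_s: 26.95
tcp_pos: [0.4937, -0.2503, 0.0071]
tool_rot: [0.735, -0.678, 0.0, -0.0]
force: [-0.6, 1.4, -0.5]
opening: 0.0459
time_s: 27.32
tcp_pos: [0.4937, -0.2503, 0.007]
tool_rot: [0.735, -0.678, -0.0, 0.0]
force: [-7.0, 3.5, 11.5]
opening: 0.0458
```

```bash
python3 -m inch '[[[0,0,-0.004,0,0,0,0.3],[0,0,-0.004,0,0,0,-0.15],[0,0,-0.004,0,0,0,-0.4],[0,0,-0.004,0,0,0,-0.4],[0,0,-0.004,0,0,0,-0.4],[0,0,-0.05,0,0,0,-0.4],[0,0,-0.2,0,0,0,-0.4],[0,0,-0.4,0,0,0,-0.4],[0,0,-0.6,0,0,0,-0.4],[0,0,-0.6,0,0,0,-0.4],[-0.1,0.3,-0.7,0,0,0,-0.4],[-0.1,0.5,-0.7,0,0,0,-0.4],[-0.1,0.5,-0.7,0,0,0,-0.4],[-0.1,0.5,-0.7,0,0,0,-0.4]]]'
python3 - <<'E'
from sq import *
im,P=look("w14");s=r.observe();print(P,s["opening"],s["force"])
o=optics.get_image("scene")[...,::-1];sd=optics.get_image("side")[...,::-1]
a=cv2.resize(im[:,100:540],(400,436));a=a[:300] if 0 else cv2.resize(im,(400,300))
b=cv2.resize(o[140:350,130:470],(400,300));c=cv2.resize(sd[230:350,310:490],(400,300))
d=cv2.resize(im[60:360,160:480],(400,300))
cv2.imwrite("pics/m14.png",np.vstack([np.hstack([a,b]),np.hstack([c,d])]))
E
```

```text
time_s: 29.08
tcp_pos: [0.3671, -0.2355, 0.1807]
tool_rot: [0.734, -0.679, 0.001, -0.0]
force: [0.4, 0.9, 0.2]
opening: 0.06
(array([ 0.3671, -0.2355,  0.1807]), array([ 0.7343, -0.6788,  0.0006, -0.0001])) 0.059639173135423135 [ 0.256  -0.387  -0.4467]
```

View pics/m14.png

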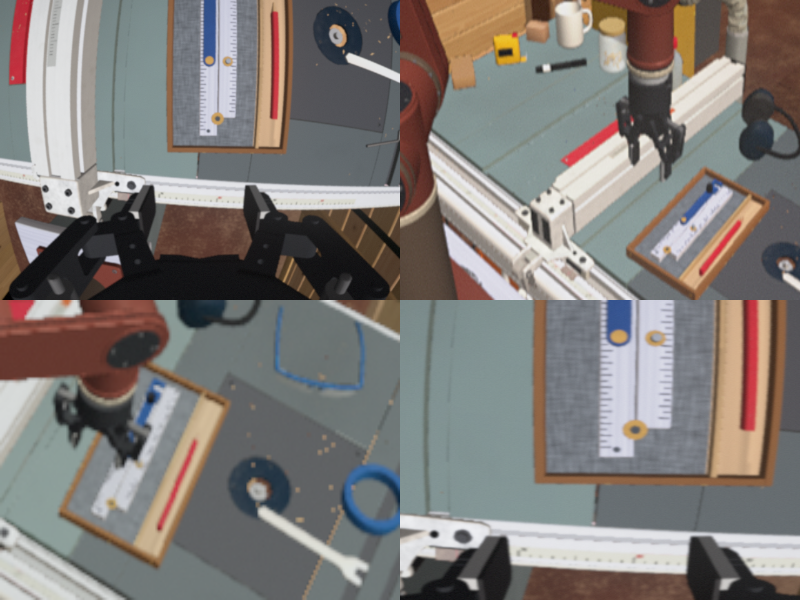

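The folded square lies flat in the wide bay, with the pin end near (215,120) in the top-left panel. The leg is closed and the brace is on the base leg. The pencil, wrench, tape, block and marker are where they were, and the gripper is clear.

```bash
python3 -c "
from rig import r
print(r.job_done())"
```

```text
the job is handed in; nothing more can be done
None
```

The job is done and handed in at about 29 s of the 70 s allowed.

- **Setting down:** I lifted the open square by the hooked brace and set it down about 94 mm clear of the fence, then let go.
- **Brace:** I swung the knob out of the hook and all the way round to home. The last push slid the square about 2 mm, so I take it the brace was against its stop.
- **Leg:** I pushed the leg to within about 3° of closed, then squeezed both bars together with the gripper until they were parallel and about 48 mm wide.
- **Tray:** I carried the bundle over the fence, turned it lengthwise and lowered it until it touched the bay floor. I then released it and moved the arm clear.

The last picture shows the square flat in the wide bay with the leg closed. The brace looks home, although its hook end was outside the close-up. The pencil and the other objects look untouched, and the gripper is clear.

Some readings did not quite agree:
- **Bay centre:** the tray's rim corners and its felt gave centres about 8–10 mm apart, so I aimed between them, within the bay's margins.
- **Gripper opening:** it read about 2 mm less than the true widths.
- **Contact forces:** I saw brief upward forces of 7 N at the end of the leg push and 11.5 N at touchdown, well under the limits.

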